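Shim a rocking gauge tester

TASK

The blue gauge tester on the bench has lost the rubber from one foot and rocks: push the orange wedge along the bench, thin edge first, under that bare foot until it is snug and the tester sits level and steady. Then press down firmly on the yellow pad above that foot to check that the corner no longer dips, and let go, leaving the wedge in place. Do not pick up the wedge or anything else, do not shove the tester out of its place, and leave the other things on the bench alone.

Things in the scene. Friction and masses are not known exactly. Their poses are not given: they have to be found in the camera images.
- tester: Gauge tester, about 4 kg, loose. Grey base plate 190 (x) x 250 (y) mm, underside 20, top 32 mm above the bench; blue housing 150 x 100 mm in its middle, up to 94 mm with dial and knob. Rubber feet (28 mm across, tapering to 10 below) at (75,-105), (-75,105), (-75,-105) mm; it starts level on these. 1 to 3 N on the bare corner (75,105) rocks it about 0.08 rad. Origin: bench level under the plate's centre, z up.
- bare_foot: The bare steel foot, a flat disc 24 mm across, fixed under the tester's corner at (75,105) mm in the tester's axes, its edge 8 mm inside the plate's y edge. Origin: centre of its flat underside, 10 mm above the bench while the tester is level (so a 10 mm gap). Axes as the tester's.
- press_pad: Yellow disc 32 mm across, 4 mm thick, fixed on the base plate straight above the bare foot. Origin: centre of its underside, 32 mm above the bench; its top is 36 mm above the bench. It is rigid; it moves only if the tester rocks.
- wedge: Loose orange wedge, 70 g, 110 (x) x 44 (y) mm, flat below. Height falls evenly from 24 mm at the upright heel face (x = -55) to 2 mm at the thin edge (x = +55): 10 mm high 40 mm back from the edge. Origin: centre of underside. Starts off the tester's +y side, thin edge roughly towards the bare foot, 20 to 60 mm short of the plate. Friction keeps it in place when let go.
- wedge_edge (a point): Middle of the wedge's thin edge, at bench level.
- wedge_heel (a point): Middle of the foot of the wedge's heel face (44 wide x 24 mm high, the face to push on), at bench level. The wedge slides with under 1 N; once it bears on the foot the push needed rises steeply, about 6 N makes it snug, and beyond some 20 N the tester would be lifted or shoved.
- wedge_seat (a point): Point on the wedge's centre line at bench level, 28 mm back from the thin edge: it lies under the centre of the bare foot when the wedge, entering square to the plate's y edge or nearly so, just touches the foot of the level tester.
- cup: Red plastic cup, 76 mm across, 90 mm tall, bystander. Origin: centre of its underside.
- jar: Amber glass jar with steel cap, 64 mm across, 85 mm tall, bystander. Origin: centre of its underside.
- meter: Grey handheld meter lying flat, 140 x 75 x 34 mm (dial up to 40 mm), bystander. Origin: centre of its underside.
- screwdriver: Screwdriver with green handle, lying, bystander. Origin on the bench under it; x along it to the tip.
- wrench: Steel wrench lying flat beyond the tester, bystander. Origin on the bench under it; x along it.
- fitting: Brass pipe fitting standing up, 32 mm across, 38 mm tall, bystander. Origin: centre of its underside.
- spool: Blue plastic spool, 60 mm across, 40 mm tall, bystander. Origin: centre of its underside.

How it is judged (in metres and radians):
On the way, in this order (a step that is already met when the one before it is completed fails the run):
1. the wedge is under the bare foot (horizontal distance between wedge_seat and bare_foot below 0.018 m and height (world z) of wedge below 0.008 m), for 0.1 s.
2. the yellow pad is pressed firmly and the corner does not dip: the wedge carries it (contact force between the fingers and press_pad above 4 N and contact force between bare_foot and wedge above 2 N and angle between tester's own z axis and vertical below 0.01 rad and horizontal distance between wedge_seat and bare_foot below 0.018 m), for 0.2 s.
At the end, for the whole second after the job is handed in: The wedge lies flat on the bench with its seat point within 18 mm of the bare foot's centre, the tester tilts less than 0.010 rad (about 1.2 mm at that corner), both are at rest, and the tester is within 20 mm of where it stood (horizontal distance between wedge_seat and bare_foot below 0.018 m and angle between tester's own z axis and vertical below 0.01 rad and height (world z) of wedge below 0.004 m and linear speed of each of tester, wedge below 0.01 m/s and distance of tester from where it was at the start of the episode below 0.02 m); the robot touches nothing.
It fails at once if the wedge is lifted off the bench (15 mm) (height (world z) of wedge above 0.015 m).
It fails at once if the tester is lifted (15 mm), tipped (0.15 rad) or shoved more than 30 mm (height (world z) of tester above 0.015 m or angle between tester's own z axis and vertical above 0.15 rad or distance of tester from where it was at the start of the episode above 0.03 m).
It fails at once if another thing on the bench is moved more than 30 mm (distance of any of cup, jar, meter, screwdriver, wrench, fitting, spool from where it was at the start of the episode above 0.03 m).
It also fails if it takes over 51 s, if anything falls off the work surface, if the arm or the gripper's body presses on something with over 40 N, if the wrist force passes 120 N, or if a joint passes its speed limit or range.

ROBOT

A 6-joint arm with a two-finger parallel gripper is mounted at the origin on the work surface. World frame = base frame: x ahead of the robot, y to its left, z up, the work surface at z = 0. Lengths are in mm, angles in rad, forces in N, time in s.
With the tool pointing down it reaches from about 275 to 750 mm from the base axis. Payload 10.2 kg.
Tool frame: the origin (TCP) lies at the very end of the fingers, on their centre line; the grasp point (between the pads) lies 19 mm behind it; z points along the fingers, x is the direction in which the jaws open and shut, and the axes are right-handed (so a half turn about z gives the same grasp; the last joint's range is limited). The gripper opens to 85 mm and grips with 20 to 120 N. Pads are 22 mm wide; open, the fingers measure 114 mm over their backs; the gripper's body (76 mm by 85 mm) begins 54 mm behind the grasp point. The pads swing forward as they close: fully open they stand 13 mm farther back than shut.
Start: joints at [-1.359, 0.313, 1.498, -0, 1.331, -0.223], TCP at [221.134, -476.163, 231.294] pointing down, gripper open.
Joint ranges: [-2.94, 2.94], [-0.97, 2.17], [0.19, 2.56], [-1.23, 4.37], [0.02, 3.11], [-2.88, 2.88]. Speed limits (rad/s): [2.39, 2.39, 3.01, 3.14, 3.14, 3.14].

INTERFACE

Orientations are given as a unit quaternion [w, x, y, z].
In Python, from rig import ctrl, cams gives the robot as it stands.
- The arm moves only by the tool play_rows, never from a script. Its argument "steps" is a list of rows, each a list of 2 entries, a list of its own where there are three numbers: the shift along the tool's x, y, z normalised to -1 to 1, where 1 is 0.75 m, then the turn, a rotation vector about the tool's x, y, z normalised to -1 to 1, where 1 is 45 degrees. A call has 1 to 20 rows; each row shifts and turns the commanded pose from where the row before left it, along the tool's axes as they then stand; what a row does not reach is not made up. A row lasts 1/10 s, in which the tool goes at most 50 mm and 8.59 degrees, less where a joint would pass 70% of its speed; a pose out of reach is approached as far as the arm can. A call with a number of a shift or a turn outside -1 to 1 is refused whole. A call with a gripper value outside its range is refused whole. "grip" is the closure, from 0 (fully open) to 1 (shut), set as the call begins (left out, the last holds). The fingers move at their own pace and stop on an object; "squeeze" is the grip in N (left out, the last holds). Time passes only in rows, so rows that do not move let the fingers close. It gives the time, the measured TCP pose, the force and the opening at its end, in the units of the state.
- ctrl.sense(): the state, without advancing time (a new reading comes with each control period).
- cams.capture(name): name is "scene" or "top" or "wrist"; returns the picture (400x640x3 uint8, red, green, blue); there is no depth.
- cams.camera_info(name): a dict with "fx", "fy", "cx", "cy" (pixels), "xyz" and "attitude" of the camera in the world. Camera axes: x right, y up, looking along -z (the intrinsics and any distortion apply to the point x, -y, -z); pixel columns grow to the right and rows downward; lengths in mm; the calibration is good to about 2 mm. A picture is of the moment at which its call begins: read the wrist's pose just before it. camera_info takes no time and is no camera call; for the wrist camera it gives the pose at the moment of the call.
- ctrl.finish_job(): hands the job in, once; it reports no verdict.
Trained networks look in the newest picture that a camera, given by its name, has taken for a name from the list of things; names that differ only in an ending like _2 or _b are one class to them, and where a whole thing is asked for, a point or a joint stands for the part that bears it (a point fixed in the world has none). Each returns a list of dicts, best first, with "p" (0 to 1); they miss things now and then, are a little off and sometimes report something else, mostly with a low value. They report only what shows in the picture. A call takes as long as a camera call.
- cams.search_frame(camera, thing): "rect" ([centre column, centre row, width, height] in pixels, round what is visible of it).
- cams.tip_of(camera, thing): "pixel" ([column, row] in pixels: a listed point, or the origin of a listed thing).
The state is a dict: "time_s": time; "joints": joint angles; "dq": joint speeds; "tau": joint torques, N m; "eef_pos": TCP position; "ee_rot": TCP orientation; "force": force on the tool from outside, world axes, zero at the start; "wrist_torque": the same for the moment, N m; "grip_width": opening from 0.0 (shut) to 1.0 (fully open).
Only numpy, scipy, OpenCV 4.12 (cv2) and the standard library are available. Lean on these libraries where they do the work, as an engineer would, in place of code of your own. Each camera call takes 0.05 s, during which the arm holds its last target.

## Working session

There is one attempt and no reset: what is moved stays moved. The work goes in short steps, Python scripts to look and compute and a tool call to move; the robot and the scene stay as the last step left them, time stands still between calls to the robot, and variables do not carry over. Pictures are saved under pics/ and viewed, and the job is handed in when it is done.

Besides the shell and the picture viewer there is one more tool, called after "Call:" as name(argument=value, ...), one argument or row to a line, values as JSON. play_rows: Moves the arm, as the interface text tells. Its arguments: {"type":"object","properties":{"steps":{"type":"array"},"grip":{"type":"number"},"squeeze":{"type":"number"}},"required":["steps"]}

```bash
mkdir -p pics; ls; python3 - <<'E'
from rig import ctrl, cams
import cv2
for n in ["scene","top"]:
    im=cams.capture(n); cv2.imwrite(f"pics/{n}0.png",im[:,:,::-1])
    i=cams.camera_info(n); print(n,i)
for t in ["bare_foot","press_pad","wedge_edge","wedge_heel","wedge","tester","wedge_seat"]:
    for n in ["scene","top"]:
        print(t,n,cams.tip_of(n,t)[:2])
print(ctrl.sense())
E
```

```text
pics
scene {'fx': 506.1165148675975, 'fy': 506.1165148675975, 'cx': 314.48918420414003, 'cy': 199.27675380106143, 'xyz': array([1125.4778959 ,  925.83892814, 1102.94708559]), 'attitude': array([0.25211711, 0.09544391, 0.37559438, 0.88671094])}
top {'fx': 477.71775607410245, 'fy': 477.71775607410245, 'cx': 321.62889955308594, 'cy': 203.43418851272224, 'xyz': array([ 322.30137683,  -36.71632288, 1324.36890202]), 'attitude': array([ 0.7061229 ,  0.07454602, -0.07060478, -0.70060567])}
bare_foot scene []
bare_foot top []
press_pad scene [{'pixel': [326.5, 222.6], 'p': 0.63}, {'pixel': [309.9, 201.0], 'p': 0.37}]
press_pad top [{'pixel': [320.5, 203.2], 'p': 0.46}]
wedge_edge scene [{'pixel': [320.4, 219.7], 'p': 0.92}]
wedge_edge top [{'pixel': [299.6, 210.3], 'p': 0.74}, {'pixel': [159.4, 192.1], 'p': 0.51}]
wedge_heel scene [{'pixel': [342.6, 239.5], 'p': 0.84}]
wedge_heel top [{'pixel': [262.7, 211.4], 'p': 0.89}]
wedge scene [{'pixel': [333.3, 231.7], 'p': 0.55}]
wedge top [{'pixel': [281.1, 207.9], 'p': 0.59}]
tester scene [{'pixel': [309.6, 179.4], 'p': 0.61}]
tester top [{'pixel':
[... 228 characters left out ...]
9.8, 208.5], 'p': 0.66}]
{'time_s': 0.8, 'joints': array([-1.35941006e+00,  3.12898925e-01,  1.49771058e+00,  1.21182984e-05,
        1.33101883e+00, -2.23412972e-01]), 'dq': array([-0.00209156, -0.00114293,  0.00112806, -0.00242206, -0.00037998,
        0.0020423 ]), 'tau': array([-2.46516029e-03, -4.12160611e+01, -2.59887940e+01, -2.98226614e-04,
        6.70827285e-04,  2.10439214e-05]), 'eef_pos': array([ 221.12998323, -476.15567061,  231.2907396 ]), 'ee_rot': array([-1.68264262e-05,  8.42978563e-01, -5.37947155e-01, -8.35112762e-06]), 'force': array([ 0.03879733,  1.01224619, -0.08995705]), 'wrist_torque': array([-0.05006248, -0.00309062,  0.03304408]), 'grip_width': 1.0002579954409478}
```

```bash
python3 - <<'E'
import cv2
a=cv2.imread("pics/top0.png"); cv2.imwrite("pics/top0c.png",cv2.resize(a[130:330,180:440],None,fx=3,fy=3,interpolation=cv2.INTER_CUBIC))
a=cv2.imread("pics/scene0.png"); cv2.imwrite("pics/scene0c.png",cv2.resize(a[100:290,200:460],None,fx=3,fy=3,interpolation=cv2.INTER_CUBIC))
E
```

```text
(no output)
```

View pics/top0.png

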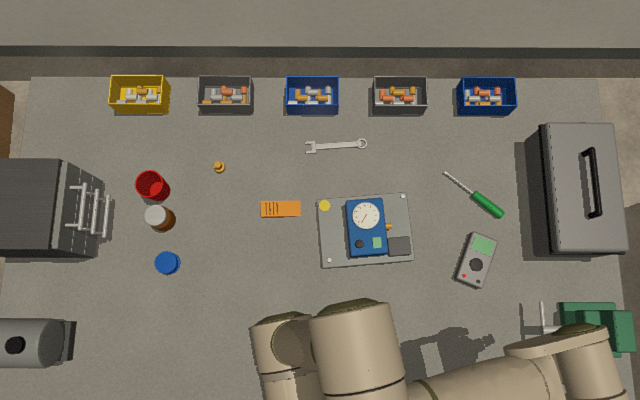

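```bash
sleep 1
```

```text
(no output)
```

View pics/top0c.png

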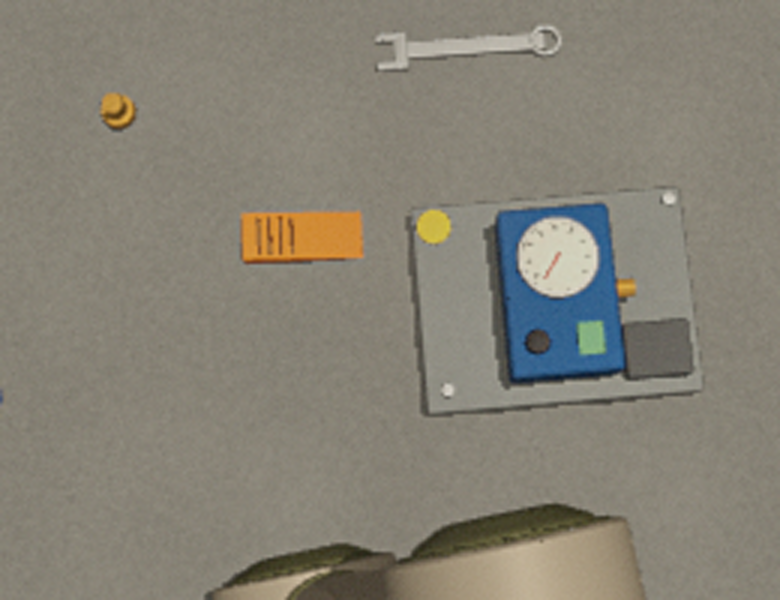

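View pics/scene0c.png

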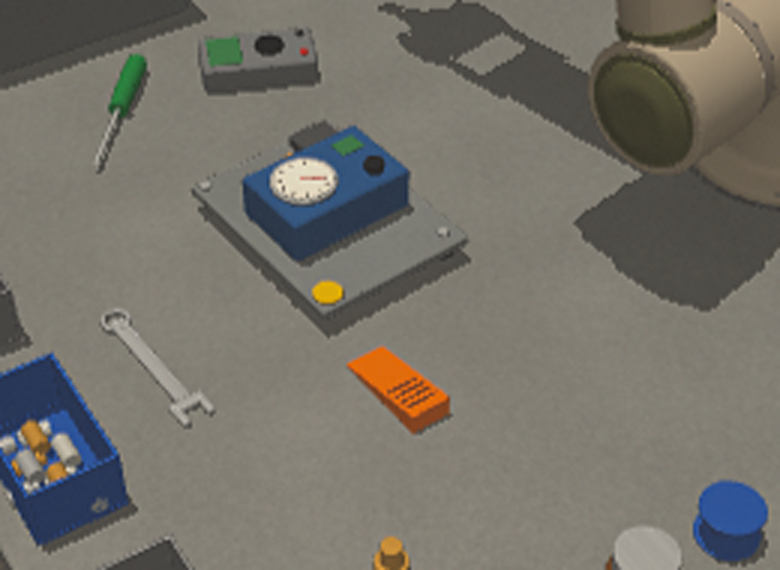

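The top view shows the wedge at about pixel (281,209), with its thin edge on the right. The pad is at about (324,205), at the plate's upper-left corner. Next I'll compute the poses.

```bash
cat > h.py <<'E'
import numpy as np, cv2
from rig import ctrl, cams
from scipy.spatial.transform import Rotation as R
def q2R(q): return R.from_quat([q[1],q[2],q[3],q[0]]).as_matrix()
def ray(i,px):
    d=np.array([(px[0]-i['cx'])/i['fx'],-(px[1]-i['cy'])/i['fy'],-1.])
    return q2R(i['attitude'])@d
def onz(i,px,z):
    d=ray(i,px); o=np.array(i['xyz']); return (o+d*(z-o[2])/d[2])
def proj(i,p):
    c=q2R(i['attitude']).T@(np.asarray(p,float)-i['xyz']); return np.array([i['cx']+i['fx']*c[0]/-c[2], i['cy']+i['fy']*c[1]/c[2]])
E
python3 - <<'E'
from h import *
T=cams.camera_info("top");S=cams.camera_info("scene")
print("dist" , T.keys())
f=lambda x,y:(x/3+180-.33,y/3+130-.33)
g=lambda x,y:(x/3+200-.33,y/3+100-.33)
for n,p,z in [("edgeA",(362,212),2),("edgeB",(363,258),2),("heelA",(242,213),24),("heelB",(242,262),24),("pad",(433.5,226),36),("c1",(412,208),32),("c2",(681,188),32),("c3",(703,390),32),("c4",(427,413),32)]:
    print(n,onz(T,f(*p),z).round(1))
for n,p,z in [("pad",(328,292),36),("edgeA",(349,367),2),("edgeB",(384,348),2),("heelA",(415,421),24),("heelB",(450,399),24),("heelA0",(417,432),0),("heelB0",(450,412),0),("c",(329,325),32)]:
    print("S",n,onz(S,g(*p),z).round(1))
# colour centroids
for nm,cam in (("top",T),("scene",S)):
    im=cv2.imread(f"pics/{nm}0.png"); hsv=cv2.cvtColor(im,cv2.COLOR_BGR2HSV)
    m=cv2.inRange(hsv,(23,150,120),(32,255,255)); m[:130]=0; m[260:]=0
    n,l,s,c=cv2.connectedComponentsWithStats(m)
    for k in range(1,n):
        if s[k,4]>40: print(nm,"yellow",s[k],onz(cam,c[k],36).round(1))
    m=cv2.inRange(hsv,(5,180,120),(18,255,255));m[:130]=0
    n,l,s,c=cv2.connectedComponentsWithStats(m)
    for k in range(1,n):
        if s[k,4]>200: print(nm,"or",s[k],c[k])
E
```

```text
dist dict_keys(['fx', 'fy', 'cx', 'cy', 'xyz', 'attitude'])
edgeA [606.6  32.2   2. ]
edgeB [562.5  30.5   2. ]
heelA [600.1 142.5  24. ]
heelB [553.9 140.9  24. ]
pad [586.6 -35.4  36. ]
c1 [604.3 -15.4  32. ]
c2 [ 625. -264.   32.]
c3 [ 438.9 -278.6   32. ]
c4 [416.4 -30.8  32. ]
S pad [587.5 -33.9  36. ]
S edgeA [607.4  38.4   2. ]
S edgeB [564.2  34.9   2. ]
S heelA [601.5 148.2  24. ]
S heelB [558.3 142.9  24. ]
S heelA0 [595.8 143.5   0. ]
S heelB0 [555.1 139.3   0. ]
S c [608.7   3.4  32. ]
top yellow [319 200  11  11  92] [586.2 -35.2  36. ]
top or [261 201  40  16 548] [280.48722628 208.25364964]
scene yellow [305 194   9   6  46] [587.3 -34.9  36. ]
scene or [316 216  34  28 413] [333.27602906 228.92493947]
```

Call:
play_rows(
  steps=[
    [[0,0,0],[0,0,-0.19]],
    [[0,0,0],[0,0,-0.19]],
    [[0,0,0],[0,0,-0.19]],
    [[0,0,0],[0,0,-0.19]],
    [[0,0,0],[0,0,-0.19]],
    [[0,0,0],[0,0,-0.19]],
    [[0,0,0],[0,0,-0.19]],
    [[0,0,0],[0,0,-0.19]],
    [[0,0,0],[0,0,-0.02]],
    [[0,0,0],[0,0,0]],
  ],
  grip=0.75,
)

```text
time_s: 1.8
eef_pos: [221.1, -476.2, 231.3]
ee_rot: [-0.0, 0.999, 0.035, -0.0]
force: [0.3, -0.7, 0.2]
grip_width: 0.252
```

```bash
cat >> h.py <<'E'
def pose():
    s=ctrl.sense(); M=q2R(s['ee_rot']); return s,M,np.array(s['eef_pos'])
def need(target, xang=None):
    s,M,p=pose(); d=M.T@(np.array(target)-p)
    print("t",s['time_s'],"pos",p.round(2),"xdir",M[:,0].round(4),"zdir",M[:,2].round(4),"F",np.round(s['force'],2),"w",round(s['grip_width'],3))
    print("tool shift mm",d.round(2),"norm",(d/750).round(4), "len",np.linalg.norm(d).round(1))
    if xang is not None:
        a=np.arctan2(M[1,0],M[0,0]); print("turn z norm",((-(xang-a))/(np.pi/4)).round(4))
E
python3 -c "
from h import *
need((575.5,185,231),0.075)"
```

```text
t 1.8 pos [ 221.11 -476.16  231.29] xdir [ 0.9975  0.0702 -0.    ] zdir [-0.  0. -1.] F [ 0.35 -0.65  0.21] w 0.252
tool shift mm [ 3.9992e+02 -6.3465e+02  3.1000e-01] norm [ 5.332e-01 -8.462e-01  4.000e-04] len 750.1
turn z norm -0.0061
```

Call:
play_rows(
  steps=[
    [[0.0333,-0.0529,0],[0,0,0]],
    [[0.0333,-0.0529,0],[0,0,0]],
    [[0.0333,-0.0529,0],[0,0,0]],
    [[0.0333,-0.0529,0],[0,0,0]],
    [[0.0333,-0.0529,0],[0,0,0]],
    [[0.0333,-0.0529,0],[0,0,0]],
    [[0.0333,-0.0529,0],[0,0,0]],
    [[0.0333,-0.0529,0],[0,0,0]],
    [[0.0333,-0.0529,0],[0,0,0]],
    [[0.0333,-0.0529,0],[0,0,0]],
    [[0.0333,-0.0529,0],[0,0,0]],
    [[0.0333,-0.0529,0],[0,0,0]],
    [[0.0333,-0.0529,0],[0,0,0]],
    [[0.0333,-0.0529,0],[0,0,0]],
    [[0.0333,-0.0529,0],[0,0,0]],
    [[0.0333,-0.0529,0],[0,0,-0.006]],
    [[0,0,0],[0,0,0]],
    [[0,0,0],[0,0,0]],
  ],
)

```text
time_s: 3.6
eef_pos: [572.9, 186.8, 230.7]
ee_rot: [0.0, 0.999, 0.039, -0.001]
force: [-0.2, -0.7, -1.2]
grip_width: 0.248
```

```bash
python3 - <<'E'
from h import *
need((576,172,30),0.075)
T=cams.camera_info("wrist"); im=cams.capture("wrist"); cv2.imwrite("pics/w1.png",im[:,:,::-1])
for t,z in [("wedge_edge",0),("wedge_heel",0),("wedge_seat",0),("press_pad",32)]:
    for r in cams.tip_of("wrist",t)[:2]: print(t,r['p'],r['pixel'],onz(T,r['pixel'],z).round(1))
E
```

```text
t 3.6 pos [572.91 186.76 230.66] xdir [ 0.997   0.0771 -0.001 ] zdir [-1.e-03 -3.e-04 -1.e+00] F [-0.23 -0.67 -1.2 ] w 0.248
tool shift mm [  2.15  14.9  200.67] norm [0.0029 0.0199 0.2676] len 201.2
turn z norm 0.0027
wedge_edge 0.97 [322.3, 265.0] [582.2  33.6  -0. ]
wedge_heel 0.97 [320.8, 199.8] [572.  140.5   0. ]
wedge_seat 0.96 [318.7, 251.0] [574.9  57.7   0. ]
press_pad 0.58 [320.9, 317.3] [585.6 -38.1  32. ]
```

View pics/w1.png

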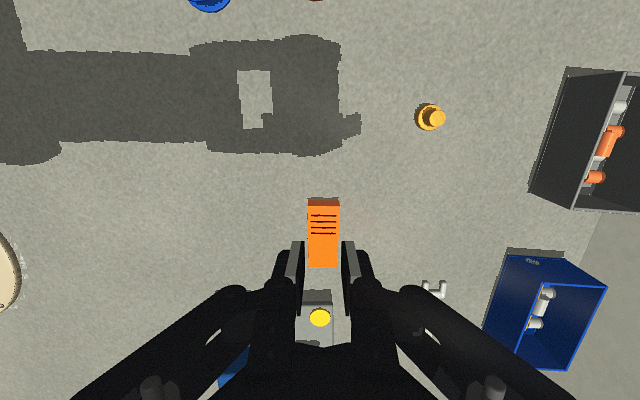

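The wrist view shows the wedge heel's bottom edge near (324,198), the thin edge near (323,268) and the pad near (320,317). I'll get these positions more precisely.

```bash
python3 - <<'E'
from h import *
T=cams.camera_info("wrist")
im=cv2.imread("pics/w1.png")
cv2.imwrite("pics/w1c.png",cv2.resize(im[185:350,270:380],None,fx=3.6,fy=3.6,interpolation=cv2.INTER_CUBIC))
hsv=cv2.cvtColor(im,cv2.COLOR_BGR2HSV)
m=cv2.inRange(hsv,(23,150,120),(32,255,255)); m[:280]=0
M=cv2.moments(m,True); c=(M['m10']/M['m00'],M['m01']/M['m00']); print("pad",c,onz(T,c,36))
m=cv2.inRange(hsv,(5,150,60),(20,255,255)); m[:,:290]=0;m[:,360:]=0; m[290:]=0
for r in range(194,272,4):
    x=np.where(m[r])[0]; print(r,x.min() if len(x) else None,x.max() if len(x) else None, im[r,324][::-1])
for px,z in [((307.5,198),0),((340.5,198),0),((309,268),2),((337.5,268),2),((307.5,205.5),24),((340.5,205.5),24)]: print(px,onz(T,px,z).round(1))
E
```

```text
pad (319.76404494382024, 317.55056179775283) [583.85263105 -37.48020917  36.        ]
194 None None [163 164 144]
198 None None [93 90 81]
202 308 338 [143  72  43]
206 307 339 [255 150  56]
210 307 339 [250 143  51]
214 308 339 [255 149  48]
218 308 339 [252 142  47]
222 308 338 [173  87  35]
226 308 338 [255 152  44]
230 308 338 [255 146  39]
234 308 338 [241 116  31]
238 308 338 [251 142  37]
242 308 337 [252 144  42]
246 308 337 [252 142  36]
250 308 337 [252 143  36]
254 308 337 [252 142  38]
258 308 337 [252 144  40]
262 308 336 [252 145  39]
266 308 336 [255 142  37]
270 None None [167 161 150]
(307.5, 198) [553.1 140.    0. ]
(340.5, 198) [600.2 143.5   0. ]
(309, 268) [562.1  25.9   2. ]
(337.5, 268) [606.4  29.2   2. ]
(307.5, 205.5) [554.5 137.5  24. ]
(340.5, 205.5) [599.  140.8  24. ]
```

View pics/w1c.png

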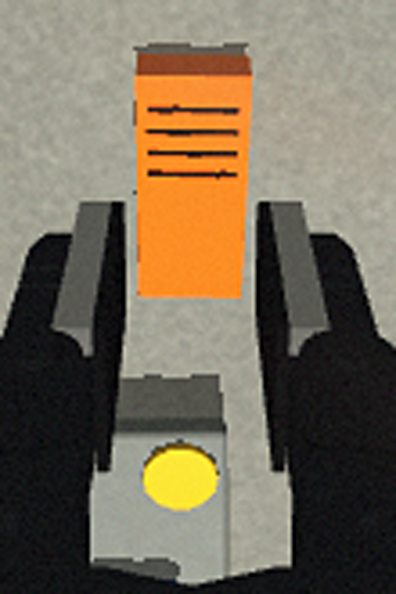

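Call:
play_rows(
  steps=[
    [[0.0035,0.02,0.045],[0,0,0]],
    [[0,0,0.045],[0,0,0]],
    [[0,0,0.045],[0,0,0]],
    [[0,0,0.045],[0,0,0]],
    [[0,0,0.045],[0,0,0]],
    [[0,0,0.045],[0,0,0]],
    [[0,0,0.015],[0,0,0]],
    [[0,0,0.011],[0,0,0]],
    [[0,0,0],[0,0,0]],
    [[0,0,0],[0,0,0]],
  ],
)

```text
time_s: 4.85
eef_pos: [577.7, 171.5, 10.8]
ee_rot: [-0.0, 0.999, 0.039, 0.001]
force: [0.1, -0.2, -0.9]
grip_width: 0.251
```

```bash
python3 - <<'E'
from h import *
need((576.5,152,6),0.075)
for n in("scene","wrist"):
    im=cams.capture(n); 
    if n=="scene": im=cv2.resize(im[130:300,240:440],None,fx=4,fy=3.5,interpolation=2)
    cv2.imwrite(f"pics/{n}2.png",im[:,:,::-1])
E
```

```text
t 4.85 pos [577.69 171.51  10.83] xdir [0.997  0.0779 0.0024] zdir [ 2.4e-03  2.0e-04 -1.0e+00] F [ 0.13 -0.23 -0.92] w 0.251
tool shift mm [-2.72 19.36  4.83] norm [-0.0036  0.0258  0.0064] len 20.1
turn z norm 0.0038
```

View pics/scene2.png

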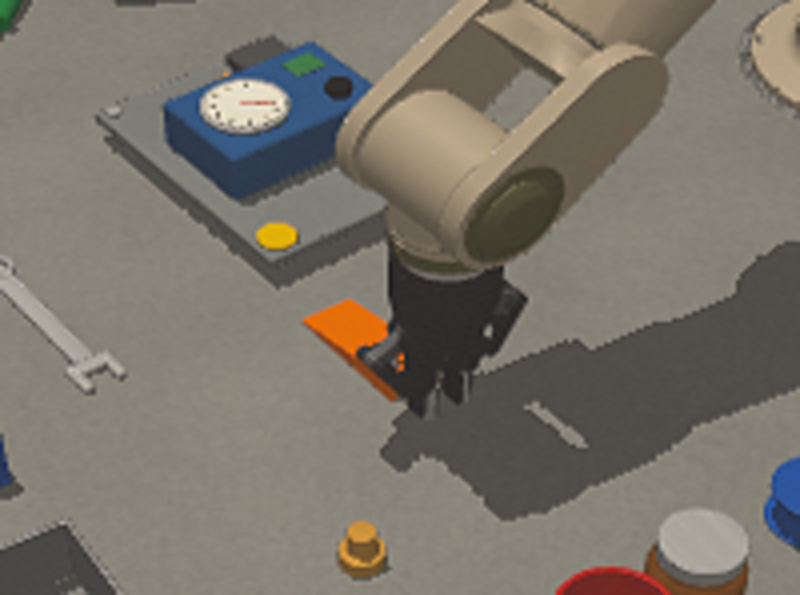

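View pics/wrist2.png

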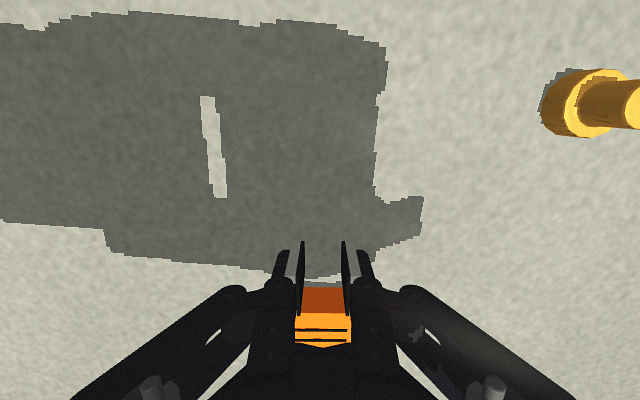

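Call:
play_rows(
  steps=[
    [[-0.001,0.006,0.0055],[0,0,0]],
    [[0,0.01,0],[0,0,0]],
    [[0,0.01,0],[0,0,0]],
    [[-0.0005,0.01,0],[0,0,0]],
    [[-0.0005,0.01,0],[0,0,0]],
    [[-0.0005,0.01,0],[0,0,0]],
    [[-0.0005,0.01,0],[0,0,0]],
    [[-0.0005,0.01,0],[0,0,0]],
    [[-0.0005,0.01,0],[0,0,0]],
    [[-0.0005,0.01,0],[0,0,0]],
    [[-0.0005,0.01,0],[0,0,0]],
    [[-0.0005,0.01,0],[0,0,0]],
    [[0,0,0],[0,0,0]],
  ],
)

```text
time_s: 6.25
eef_pos: [579.6, 83.5, 5.2]
ee_rot: [0.0, 0.999, 0.039, 0.0]
force: [-0.7, 0.1, -0.4]
grip_width: 0.25
```

```bash
cat > look.py <<'E'
from h import *
import sys
k=sys.argv[1]
need((576.5,56,6),0.075)
for n in("scene","top"):
    im=cams.capture(n)
    c=im[150:270,260:440] if n=="scene" else im[170:290,230:410]
    im=cv2.resize(c,None,fx=4.4,fy=4.4,interpolation=2)
    cv2.imwrite(f"pics/{n}{k}.png",im[:,:,::-1])
    I=cams.camera_info(n)
    for t,z in [("wedge_heel",0),("wedge_seat",0),("press_pad",32)]:
        for r in cams.tip_of(n,t)[:1]: print(n,t,r['p'],onz(I,r['pixel'],z).round(1))
E
python3 look.py 3
```

```text
t 6.25 pos [579.61  83.46   5.17] xdir [0.997  0.0772 0.    ] zdir [ 0.e+00 -2.e-04 -1.e+00] F [-0.66  0.14 -0.38] w 0.25
tool shift mm [-5.22 27.14 -0.82] norm [-0.007   0.0362 -0.0011] len 27.7
turn z norm 0.0029
scene wedge_heel 0.45 [573.9  69.8   0. ]
scene wedge_seat 0.73 [591.2 -44.    0. ]
scene press_pad 0.61 [586.9 -20.9  32. ]
top wedge_heel 0.63 [578.5  73.8   0. ]
top wedge_seat 0.57 [582.   -8.1   0. ]
top press_pad 0.43 [584.1 -29.4  32. ]
```

View pics/scene3.png

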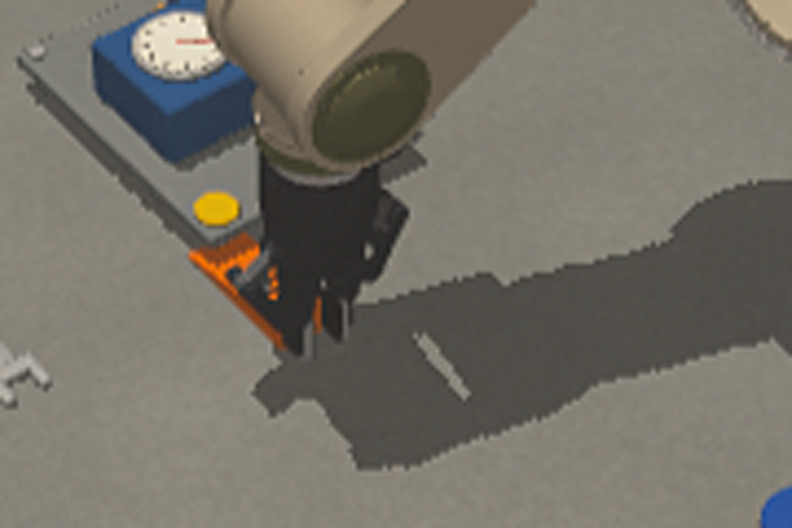

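View pics/top3.png

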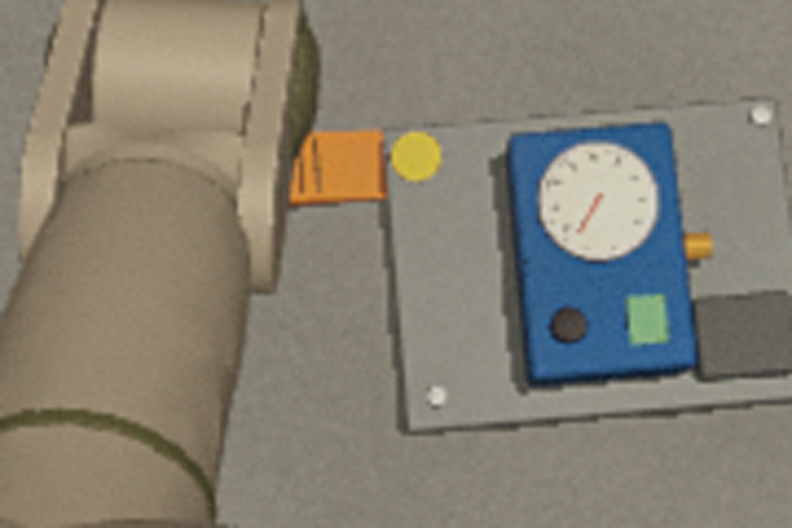

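Call:
play_rows(
  steps=[
    [[0,0.008,0],[0,0,0]],
    [[0,0.008,0],[0,0,0]],
    [[0,0.008,0],[0,0,0]],
    [[0,0.004,0],[0,0,0]],
    [[0,0,0],[0,0,0]],
  ],
)

```text
time_s: 7.15
eef_pos: [581.2, 62.9, 5.2]
ee_rot: [0.0, 0.999, 0.039, 0.0]
force: [0.1, 0.9, -0.8]
grip_width: 0.249
```

Call:
play_rows(
  steps=[
    [[0,0.003,0],[0,0,0]],
    [[0,0,0],[0,0,0]],
  ],
)

```text
time_s: 7.35
eef_pos: [581.3, 61.2, 5.2]
ee_rot: [0.0, 0.999, 0.039, 0.0]
force: [-0.5, -0.6, 1.3]
grip_width: 0.254
```

Call:
play_rows(
  steps=[
    [[0,0.002,0],[0,0,0]],
    [[0,0,0],[0,0,0]],
  ],
)

```text
time_s: 7.55
eef_pos: [581.4, 59.8, 5.2]
ee_rot: [-0.0, 0.999, 0.039, -0.0]
force: [0.3, -0.2, -0.3]
grip_width: 0.251
```

Call:
play_rows(
  steps=[
    [[0,0.002,0],[0,0,0]],
    [[0,0,0],[0,0,0]],
  ],
)

```text
time_s: 7.75
eef_pos: [581.6, 58.2, 5.2]
ee_rot: [0.0, 0.999, 0.039, 0.0]
force: [-0.5, -0.2, -0.3]
grip_width: 0.252
```

Call:
play_rows(
  steps=[
    [[0,0.002,0],[0,0,0]],
    [[0,0,0],[0,0,0]],
  ],
)

```text
time_s: 7.95
eef_pos: [581.7, 56.8, 5.2]
ee_rot: [-0.0, 0.999, 0.039, 0.0]
force: [-0.1, 1.3, -0.5]
grip_width: 0.252
```

Call:
play_rows(
  steps=[
    [[0,0.001,0],[0,0,0]],
    [[0,0,0],[0,0,0]],
  ],
)

```text
time_s: 8.15
eef_pos: [581.7, 56.3, 5.2]
ee_rot: [-0.0, 0.999, 0.039, -0.0]
force: [-0.6, 3.4, -0.2]
grip_width: 0.249
```

Call:
play_rows(
  steps=[
    [[0,0.001,0],[0,0,0]],
    [[0,0,0],[0,0,0]],
  ],
)

```text
time_s: 8.35
eef_pos: [581.7, 55.7, 5.2]
ee_rot: [-0.0, 0.999, 0.039, -0.0]
force: [-0.4, 4.8, 0.1]
grip_width: 0.251
```

Call:
play_rows(
  steps=[
    [[0,0.001,0],[0,0,0]],
    [[0,0,0],[0,0,0]],
  ],
)

```text
time_s: 8.55
eef_pos: [581.7, 55.2, 5.2]
ee_rot: [-0.001, 0.999, 0.039, -0.0]
force: [-0.4, 7.0, 1.0]
grip_width: 0.246
```

Call:
play_rows(
  steps=[
    [[0,0.0007,0],[0,0,0]],
    [[0,0,0],[0,0,0]],
  ],
)

```text
time_s: 8.75
eef_pos: [581.7, 54.9, 5.1]
ee_rot: [-0.001, 0.999, 0.039, -0.0]
force: [-0.8, 7.1, 0.1]
grip_width: 0.251
```

```bash
python3 look.py 4
```

```text
t 8.75 pos [581.72  54.92   5.15] xdir [ 9.969e-01  7.810e-02 -2.000e-04] zdir [-3.0e-04  1.3e-03 -1.0e+00] F [-0.81  7.11  0.06] w 0.251
tool shift mm [-5.12 -1.49 -0.85] norm [-0.0068 -0.002  -0.0011] len 5.4
turn z norm 0.0041
scene wedge_heel 0.45 [585.1  29.4   0. ]
scene wedge_seat 0.39 [598.5 -24.5   0. ]
scene press_pad 0.61 [594.1 -26.5  32. ]
top wedge_heel 0.53 [577.2  55.6   0. ]
top wedge_seat 0.54 [549.1 404.5   0. ]
top press_pad 0.47 [587.1 -28.9  32. ]
```

View pics/top4.png

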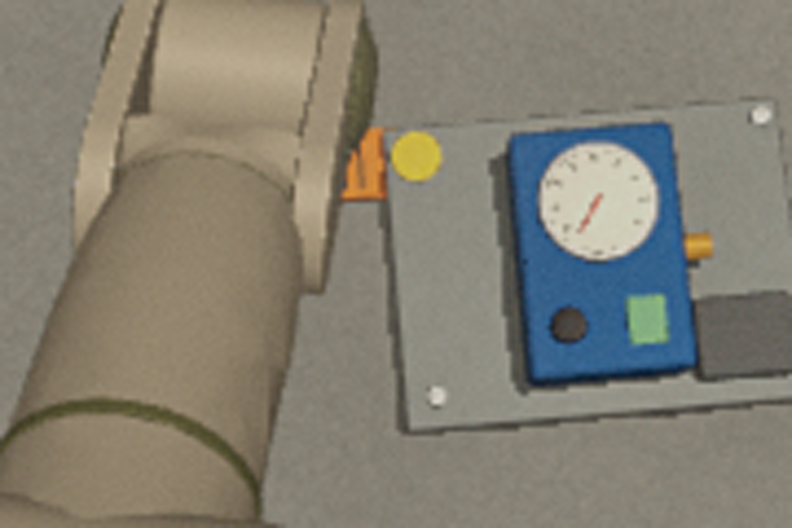

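Call:
play_rows(
  steps=[
    [[0,-0.004,0],[0,0,0]],
    [[0,-0.01,0],[0,0,0]],
    [[0,-0.03,0],[0,0,0]],
    [[0,-0.02,0],[0,0,0]],
    [[0,0,-0.05],[0,0,0]],
    [[0,0,-0.06],[0,0,0]],
    [[0,0,-0.06],[0,0,0]],
    [[0,0,0],[0,0,0]],
  ],
)

```text
time_s: 9.95
eef_pos: [580.8, 102.3, 139.0]
ee_rot: [0.001, 0.999, 0.039, 0.006]
force: [0.6, 0.1, -0.8]
grip_width: 0.251
```

```bash
cat > wl.py <<'E'
from h import *
import sys
s=sys.argv[1]
need((586,-36,60),0.08)
T=cams.camera_info("wrist"); im=cams.capture("wrist")[:,:,::-1].copy(); cv2.imwrite(f"pics/w{s}.png",im)
hsv=cv2.cvtColor(im,cv2.COLOR_BGR2HSV)
for nm,lo,hi,z in(("yellow",(23,150,120),(32,255,255),36),("orange",(5,150,60),(20,255,255),0)):
    n,l,st,c=cv2.connectedComponentsWithStats(cv2.inRange(hsv,lo,hi))
    for k in range(1,n):
        if st[k,4]>80: print(nm,st[k],onz(T,c[k],z).round(1))
E
python3 wl.py 5; python3 look.py 5
```

```text
t 9.95 pos [580.83 102.28 138.97] xdir [0.9968 0.0788 0.0112] zdir [ 1.120e-02 -6.000e-04 -9.999e-01] F [ 0.6   0.11 -0.76] w 0.251
tool shift mm [ -6.63 138.14  79.11] norm [-0.0088  0.1842  0.1055] len 159.3
turn z norm -0.0014
yellow [302 305  29  23 509] [583.6 -35.5  36. ]
orange [ 454    0   54   41 1195] [704.6 267.7   0. ]
orange [ 298  237   41   80 1899] [586.4   5.9   0. ]
t 10.0 pos [579.41 102.22 135.54] xdir [0.9969 0.0787 0.0059] zdir [ 6.e-03 -4.e-04 -1.e+00] F [ 0.05 -0.68 -0.75] w 0.251
tool shift mm [ -7.31  45.73 129.54] norm [-0.0097  0.061   0.1727] len 137.6
turn z norm 0.0048
scene wedge_heel 0.81 [584.5  45.4   0. ]
scene wedge_seat 0.58 [586.5 -33.8   0. ]
scene press_pad 0.49 [591.3 -25.3  32. ]
top wedge_heel 0.93 [585.7  41.4   0. ]
top wedge_seat 0.92 [581.7 -40.3   0. ]
top press_pad 0.51 [582.1 -33.6  32. ]
```

View pics/w5.png

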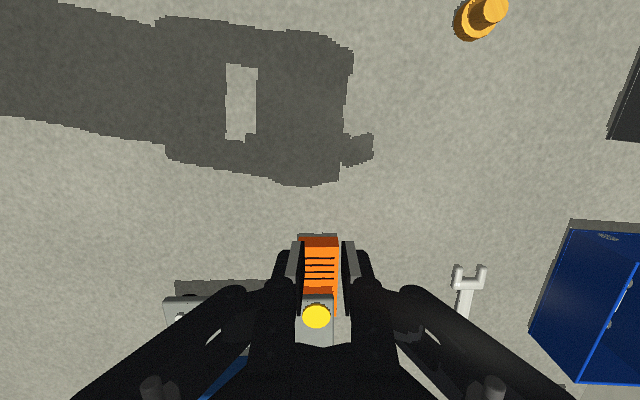

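View pics/top5.png

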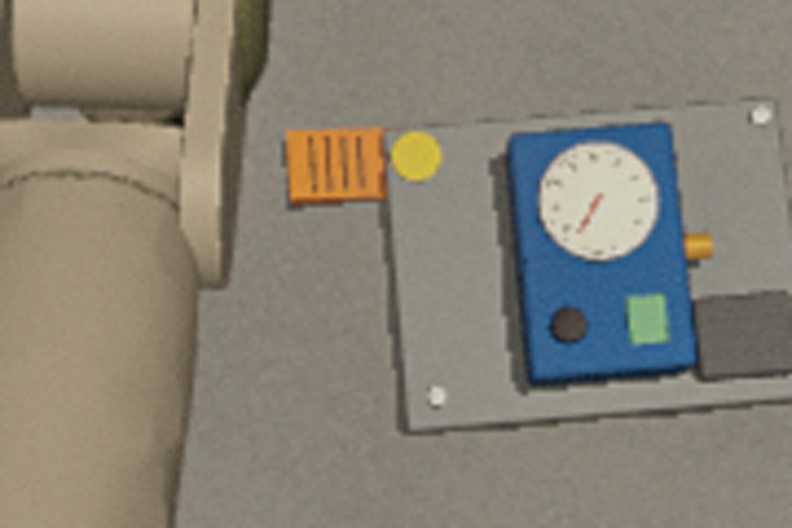

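View pics/scene5.png

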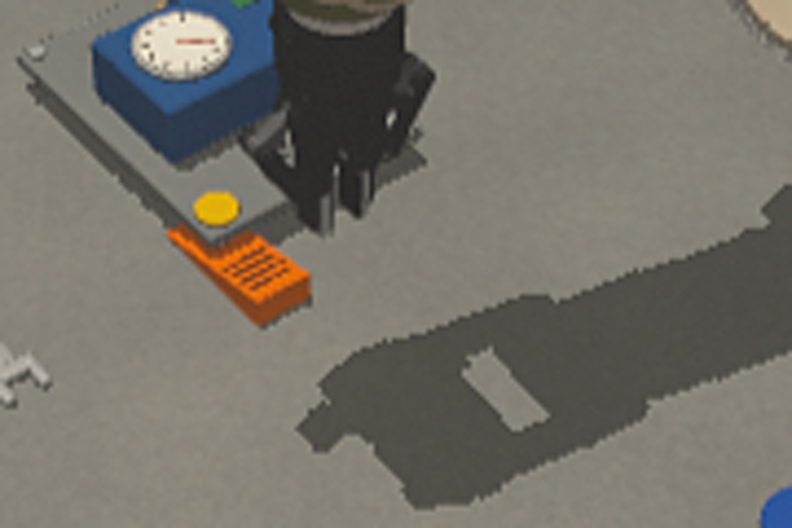

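The wedge is seated: its heel is at y≈43, the seat is within about 4 mm of the foot, and the tester hasn't moved. Next I'll shut the fingers and move over the pad.

Call:
play_rows(
  steps=[
    [[-0.0016,0.046,0],[0,0,0]],
    [[-0.0016,0.046,0],[0,0,0]],
    [[-0.0016,0.046,0],[0,0,0]],
    [[-0.0016,0.046,0],[0,0,0]],
    [[0,0,0.03],[0,0,0]],
    [[0,0,0.03],[0,0,0]],
    [[0,0,0.02],[0,0,0]],
    [[0,0,0],[0,0,0]],
    [[0,0,0],[0,0,0]],
    [[0,0,0],[0,0,0]],
  ],
  grip=1,
)

```text
time_s: 11.4
eef_pos: [584.7, -36.1, 73.7]
ee_rot: [0.0, 0.999, 0.039, 0.001]
force: [-0.6, 0.6, -0.2]
grip_width: -0.003
```

```bash
python3 wl.py 6; python3 look.py 6
```

```text
t 11.4 pos [584.67 -36.14  73.68] xdir [0.9969 0.0783 0.0016] zdir [ 1.6e-03 -4.0e-04 -1.0e+00] F [-0.64  0.58 -0.24] w -0.003
tool shift mm [ 1.31 -0.04 13.68] norm [ 0.0017 -0.0001  0.0182] len 13.7
turn z norm -0.0021
orange [ 295  109   66  134 4961] [583.2  11.1   0. ]
t 11.45 pos [584.66 -36.13  73.7 ] xdir [0.9969 0.0782 0.0017] zdir [ 1.7e-03 -4.0e-04 -1.0e+00] F [ 0.32 -0.12  0.03] w -0.002
tool shift mm [ -1.04 -92.52  67.64] norm [-0.0014 -0.1234  0.0902] len 114.6
turn z norm 0.0042
scene wedge_heel 0.91 [580.3  50.4   0. ]
scene wedge_seat 0.79 [593.1 -31.2   0. ]
scene press_pad 0.58 [585.9 -29.   32. ]
```

View pics/scene6.png

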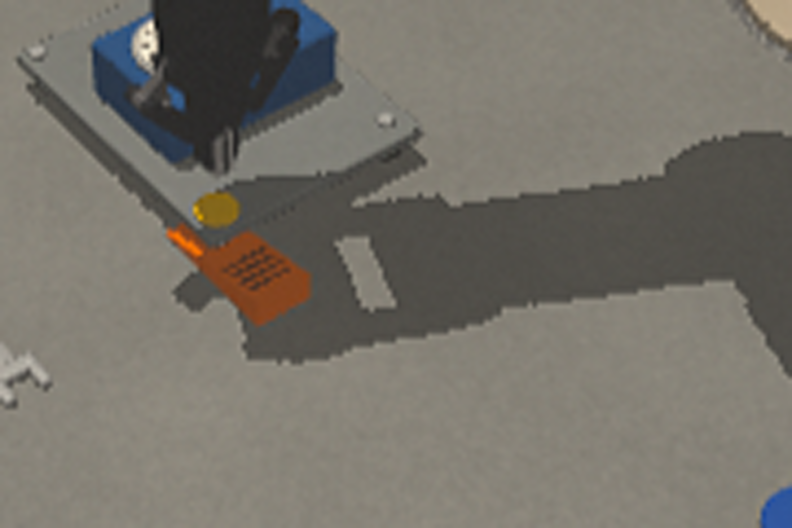

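Call:
play_rows(
  steps=[
    [[0.001,0,0.02],[0,0,0]],
    [[0,0,0.016],[0,0,0]],
    [[0,0,0.008],[0,0,0]],
    [[0,0,0],[0,0,0]],
    [[0,0,0],[0,0,0]],
  ],
)

```text
time_s: 12.35
eef_pos: [584.9, -36.0, 39.5]
ee_rot: [-0.0, 0.999, 0.039, -0.0]
force: [-0.3, -0.9, -0.5]
grip_width: -0.0
```

Call:
play_rows(
  steps=[
    [[0,0,0.002],[0,0,0]],
    [[0,0,0],[0,0,0]],
  ],
)

```text
time_s: 12.55
eef_pos: [585.0, -36.0, 38.4]
ee_rot: [0.0, 0.999, 0.039, 0.0]
force: [-0.2, 0.2, -0.2]
grip_width: 0.001
```

Call:
play_rows(
  steps=[
    [[0,0,0.0015],[0,0,0]],
    [[0,0,0],[0,0,0]],
  ],
)

```text
time_s: 12.75
eef_pos: [584.9, -36.0, 37.1]
ee_rot: [0.0, 0.999, 0.039, 0.0]
force: [-0.5, -0.7, -0.1]
grip_width: 0.0
```

Call:
play_rows(
  steps=[
    [[0,0,0.0013],[0,0,0]],
    [[0,0,0],[0,0,0]],
  ],
)

```text
time_s: 12.95
eef_pos: [584.8, -36.0, 36.0]
ee_rot: [-0.0, 0.999, 0.039, -0.0]
force: [-0.4, 0.0, -0.1]
grip_width: 0.002
```

Call:
play_rows(
  steps=[
    [[0,0,0.001],[0,0,0]],
    [[0,0,0],[0,0,0]],
  ],
)

```text
time_s: 13.15
eef_pos: [584.9, -36.0, 35.8]
ee_rot: [0.0, 0.999, 0.039, 0.0]
force: [-2.7, 0.3, 4.9]
grip_width: -0.003
```

Call:
play_rows(
  steps=[
    [[0,0,0.001],[0,0,0]],
    [[0,0,0],[0,0,0]],
  ],
)

```text
time_s: 13.35
eef_pos: [585.0, -36.0, 35.7]
ee_rot: [0.0, 0.999, 0.039, 0.0]
force: [-4.8, 0.6, 10.8]
grip_width: 0.0
```

Call:
play_rows(
  steps=[
    [[0,0,0.0003],[0,0,0]],
    [[0,0,0],[0,0,0]],
    [[0,0,0],[0,0,0]],
    [[0,0,0],[0,0,0]],
    [[0,0,0],[0,0,0]],
    [[0,0,0],[0,0,0]],
  ],
)

```text
time_s: 13.95
eef_pos: [585.0, -36.0, 35.7]
ee_rot: [0.0, 0.999, 0.039, 0.0]
force: [-5.4, 0.8, 12.1]
grip_width: -0.001
```

```bash
python3 look.py 7
```

```text
t 13.95 pos [585.   -35.98  35.68] xdir [9.969e-01 7.830e-02 4.000e-04] zdir [ 4.e-04 -2.e-04 -1.e+00] F [-5.38  0.81 12.09] w -0.001
tool shift mm [ -1.28 -92.37  29.65] norm [-0.0017 -0.1232  0.0395] len 97.0
turn z norm 0.0044
scene wedge_heel 0.82 [583.7  48.7   0. ]
scene wedge_seat 0.83 [586.7 -32.9   0. ]
scene press_pad 0.36 [590.5 -27.3  32. ]
```

View pics/scene7.png

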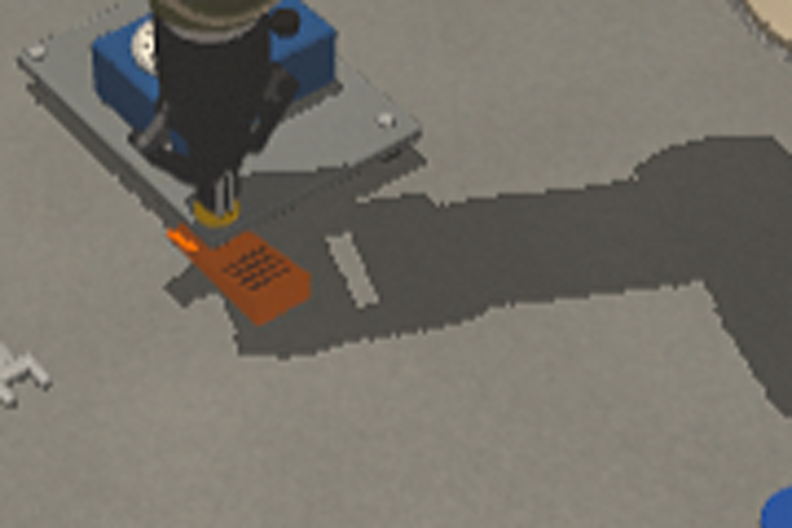

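The pad takes 12 N with only about 0.1 mm of give. Now I'll let go.

Call:
play_rows(
  steps=[
    [[0,0,-0.001],[0,0,0]],
    [[0,0,-0.003],[0,0,0]],
    [[0,0,-0.01],[0,0,0]],
    [[0,0,-0.03],[0,0,0]],
    [[0,0,-0.05],[0,0,0]],
    [[0,0,-0.05],[0,0,0]],
    [[0,-0.06,-0.03],[0,0,0]],
    [[0,-0.06,0],[0,0,0]],
    [[0,-0.06,0],[0,0,0]],
    [[0,-0.06,0],[0,0,0]],
    [[0,0,0],[0,0,0]],
    [[0,0,0],[0,0,0]],
    [[0,0,0],[0,0,0]],
  ],
)

```text
time_s: 15.65
eef_pos: [571.0, 142.2, 164.9]
ee_rot: [0.0, 0.999, 0.039, 0.0]
force: [-0.1, -0.7, 0.2]
grip_width: 0.003
```

```bash
python3 look.py 8; python3 wl.py 8
```

```text
t 15.65 pos [571.04 142.23 164.86] xdir [9.97e-01 7.72e-02 1.00e-04] zdir [ 1.e-04 -3.e-04 -1.e+00] F [-0.14 -0.69  0.17] w 0.003
tool shift mm [ -1.23  86.36 158.89] norm [-0.0016  0.1151  0.2118] len 180.8
turn z norm 0.0029
scene wedge_heel 0.65 [576.6  40.1   0. ]
scene wedge_seat 0.85 [594.7 -40.    0. ]
scene press_pad 0.45 [776.9 -41.4  32. ]
top wedge_heel 0.55 [573.3  40.9   0. ]
top wedge_seat 0.65 [584.2 -36.1   0. ]
top press_pad 0.66 [579.9 -35.3  32. ]
t 16.05 pos [570.92 142.83 164.71] xdir [ 0.997   0.0776 -0.    ] zdir [-0.  0. -1.] F [-0.1   0.12  0.89] w 0.001
tool shift mm [  1.16 179.46 104.71] norm [0.0016 0.2393 0.1396] len 207.8
turn z norm -0.003
yellow [318 319  10  20 163] [583.  -36.6  36. ]
orange [445  56  44  36 824] [704.3 267.    0. ]
```

View pics/scene8.png

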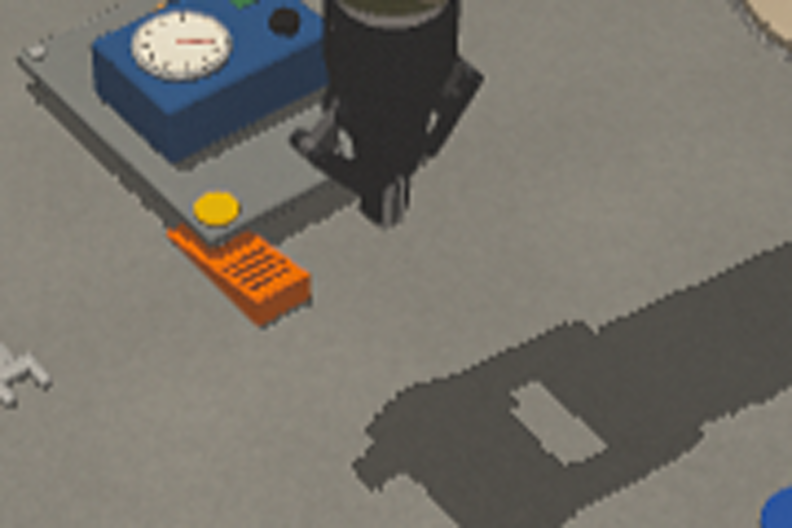

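View pics/top8.png

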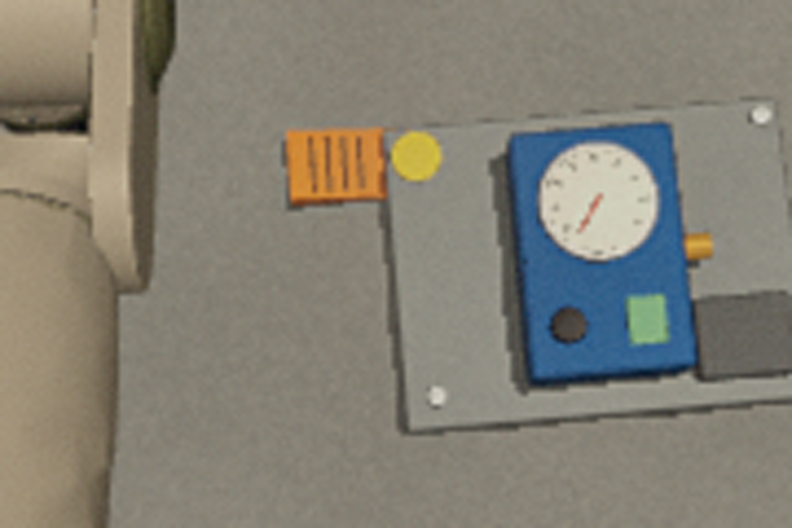

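The pictures after the press match those from before it. The wedge is still in place, the tester is level, and the arm is well clear.

```bash
python3 -c "
from rig import ctrl
print(ctrl.finish_job())"
```

```text
the job is handed in; nothing more can be done
None
```

The wedge is snug under the bare foot and the tester passed the press check. The job is handed in with the wedge left in place; `finish_job` gives no verdict.

- **Wedge:** I pushed it along the bench on its heel face with the fingers part-open. It met the foot at about 1 N, and I stopped when the push read 7 N. The seat point is about 4 mm past the foot's centre, going by the finger position and my measurements from the pictures; the limit is 18 mm.
- **Press check:** I backed off, shut the fingers and pressed the yellow pad with about 12 N for over 0.5 s. The fingers stayed at 35.7–35.8 mm, against a nominal pad top of 36 mm, so the corner did not dip. The press also showed about 5 N of sideways force, but nothing visibly shifted.
- **Last look:** Pictures from before and after the press show the wedge and tester in the same places. The arm is clear, with finger force back at noise level. No other items were approached.
- **Disagreements:** The detection networks scattered by about 10–15 mm for partly hidden points, and one pad hit was plainly false. For those I relied on my own pixel measurements and the finger positions and forces.

I handed in at about 16 s on the robot's clock, against the 51 s limit.

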